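Free the steel air nozzle from its push-in fitting and stand it in the cup

ROBOT

A 7-joint arm with a two-finger parallel gripper is mounted at the origin on the work surface. World frame = base frame: x ahead of the robot, y to its left, z up, the work surface at z = 0. Lengths are in m, angles in rad, forces in N, time in s.
With the tool pointing down it reaches from about 0.4 to 0.875 m from the base axis. Payload 19.3 kg.
Tool frame: the origin (TCP) lies on the mounting face of the last link; the fingertips stand 173 mm ahead of it and the grasp point (between the pads) lies 155 mm ahead of it; z points along the fingers, y is the line along which they close (so a half turn about z gives the same grasp; the last joint's range is limited). The gripper opens to 85 mm and grips with 20 to 120 N. Pads are 22 mm wide; open, the fingers measure 114 mm over their backs; the gripper's body (76 mm by 85 mm) begins 54 mm behind the grasp point. The pads swing forward as they close: fully open they stand 13 mm farther back than shut.
Start: joints at [1.105, 0.521, -0.036, 1.599, 0.021, 1.021, -0.113], TCP at [0.241, -0.577, 0.405] pointing down, gripper open.
Joint ranges: [-2.91, 2.91], [-0.3, 2.13], [-1.5, 1.42], [0.17, 2.43], [-1.26, 4.41], [0.16, 1.93], [-2.52, 2.52]. Speed limits (rad/s): [1.89, 1.89, 2.39, 2.39, 3.01, 3.01, 3.01].

INTERFACE

Orientations are given as [roll, pitch, yaw] about the fixed x, y, z axes, in that order (R = Rz(yaw) Ry(pitch) Rx(roll)).
In Python, from workcell import bot, vision gives the robot as it stands.
- The arm moves only by the shell command python3 -m creep 'ROWS' [FORCE]. ROWS is JSON, a list that holds one entry, the list of rows, each a list of 7 numbers: the opening, from -1 (shut) to 1 (fully open), then the shift along the tool's x, y, z in cm, then the turn, a rotation vector about the tool's x, y, z in rad. In form: [[[grip, tx, ty, tz, rx, ry, rz], ...]]. A call has 1 to 12 rows; each row shifts and turns the commanded pose from where the row before left it, along the tool's axes as they then stand; what a row does not reach is not made up. A row lasts 1/8 s, in which the tool goes at most 62.5 mm and 10.7 degrees, less where a joint would pass 70% of its speed; a pose out of reach is approached as far as the arm can. A call with a gripper value outside its range is refused whole. The fingers move at their own pace and stop on an object; FORCE is the grip in N (left out, the last holds). Time passes only in rows, so rows that do not move let the fingers close. It gives the time, the measured TCP pose, the force, the opening and the grip force at its end, in the units of the state.
- bot.observe(): the state, without advancing time (a new reading comes with each control period).
- vision.grab_frame(name): name is "scene" or "top" or "wrist"; returns a dict with "image" (384x512x3 uint8, blue, green, red), "depth" (384x512 float32, m along the optical axis (not along the pixel's ray), 0 where there is no reading), "fovy" (degrees; the focal length in pixels is half the picture's height over the tangent of half this angle, whatever the lens; pixels are square), "cx", "cy" (the principal point, pixels), "cam_to_world" (4x4, takes a point from camera to world coordinates); the wrist camera has in their place "tool_from_camera" (4x4, takes a point from camera to tool coordinates, whose origin is the TCP and whose axes are the flange's). Camera axes: x right, y down, z forward; pixel columns grow to the right and rows downward; lengths in m; the calibration is good to about 2 mm. A picture is of the moment at which its call begins: read the wrist's pose just before it.
- bot.job_done(): hands the job in; it is judged then, once.
The state is a dict: "clock": time; "qpos": joint angles; "qd": joint speeds; "joint_efforts": joint torques, N m; "position": TCP position; "tool_rot": TCP orientation; "force": force on the tool from outside, world axes, zero at the start; "moment": the same for the moment, N m; "grip_width": finger opening in m; "finger_force": force on a finger pad.
Only numpy, scipy, OpenCV 4.12 (cv2) and the standard library are available. Lean on these libraries where they do the work, as an engineer would, in place of code of your own. Each camera call takes 0.05 s, during which the arm holds its last target. There are 200 camera calls.

TASK

Take the steel nozzle tube out of the leaning push-in fitting of the air stand: push the black release collar fully in, keep it in while you draw the tube out along its own line, without wrenching the tube or ramming the collar. Then set the tube down, foot first, in the white ceramic cup, without dropping it from a height, and leave it there; the collar should spring back, and the cup, pot, jar and potsherds should stay where they stand.

Things in the scene. Friction and masses are not known exactly. Their poses are not given: they have to be found in the camera images.
- station: Fixed air stand: dark steel base plate 150 x 110 x 12 mm with an aluminium push-in fitting, 40 mm round, leaning 0.56 rad (32 deg) from vertical towards the stand's own -x (roughly the robot). Dial gauge 38 mm across behind it, centre at (78, 0, 105) mm. Origin on the bench, z up. Bore floor centre at (25, 0, 45) mm; bore line from there along (-0.531, 0, 0.847).
- collar (a joint): Travel of the release collar along the bore line, m: 0 out, 0.006 fully in. Springs back: about 4 N to start, 8.5 N at full depth, then a hard stop. Beyond 4 mm in, the inner grip teeth clear the tube; under 3 mm they bite in a groove round it and hold it fast. Once the tube has risen about 1 mm with the collar in they cannot catch again, only rub on the tube, which keeps the collar partly in.
- collar_top (a point): Centre of the outer face of the release collar: a flat black ring round the tube, 44 mm outside, 18 mm hole, 5 mm thick, standing 6 mm off the fitting's end. Moves with it. z points out of the fitting along the bore line, y is horizontal. With the collar out, the tube's top stands 43 mm beyond this point.
- tube: Loose rigid steel nozzle tube, 16 mm diameter, 100 mm long, about 80 g, home in the fitting: 43 mm shows beyond the collar, 57 mm is hidden. Origin: centre of its foot end; z along the tube to its top. A groove 10 mm across runs round it 26 to 33 mm above the foot. About 1 mm side play in the bore.
- tube_foot (a point): Centre of the tube's foot (lower, hidden) end face.
- tube_top (a point): Centre of the tube's top end face, 100 mm from the foot.
- cup: Loose white ceramic cup without handle, rim 68 mm outside diameter, 62 mm high, wall 4 mm, floor about 5 mm thick, narrower at the foot, about 350 g. Origin: the centre of its underside, z up.
- pot: Bystander: dark round pot, 110 mm across, 125 mm high. Origin: centre of underside.
- jar: Bystander: green glass jar with white lid, 70 mm across, 100 mm high. Origin: centre of underside.
- sherd1: Bystander: flat reddish potsherd about 60 x 45 mm, 9 mm thick, lying on the bench. Origin: its underside.
- sherd2: Bystander: flat dark potsherd about 55 x 50 mm, 10 mm thick, lying on the bench. Origin: its underside.

How it is judged:
On the way, in this order (a step that is already met when the one before it is completed fails the run):
1. the release collar is pushed at least 4.5 mm in while the tube is still home in the fitting (value of joint collar above 0.0045 m and z of tube_foot in the frame of collar_top below -0.04 m), for 0.1 s.
2. the tube is drawn wholly out of the fitting, held in the fingers (z of tube_foot in the frame of collar_top above 0.003 m and contact force between the fingers and tube above 0.5 N), for 0.1 s.
At the end, for the whole second after the job is handed in: The tube rests in the cup, foot down (foot within 32 mm of the cup's axis, under 30 mm above its underside), top above the rim; cup upright, within 40 mm of its start; collar back out (under 1 mm in); pot, jar and sherds within 30 mm of their starts (horizontal distance between tube_foot and cup below 0.032 m and z of tube_foot in the frame of cup below 0.03 m and z of tube_top in the frame of cup above 0.06 m and contact force between tube and cup above 0.1 N and linear speed of tube below 0.02 m/s and angle between cup's own z axis and vertical below 0.1 rad and distance of cup from where it was at the start of the episode below 0.04 m and value of joint collar below 0.001 m and distance of each of pot, jar, sherd1, sherd2 from where it was at the start of the episode below 0.03 m); the robot touches nothing.
It fails at once if the collar or fitting is rammed: the fingers press on the stand with more than 70 N (contact force between the fingers and station above 70 N).
It fails at once if the tube is wrenched against the fitting with more than 90 N (contact force between tube and station above 90 N).
It fails at once if the tube falls: it moves faster than 0.9 m/s outside the fingers (linear speed of tube above 0.9 m/s and not (contact force between the fingers and tube above 0.1 N)).
It fails at once if pot, jar or cup is tipped over (angle between any of pot, jar, cup's own z axis and vertical above 0.5 rad).
It also fails if it takes over 45 s, if anything falls off the work surface, if the arm or the gripper's body presses on something with over 40 N, if the wrist force passes 120 N, or if a joint passes its speed limit or range.

## Working session

There is one attempt and no reset: what is moved stays moved. The work goes in short steps, Python scripts to look and compute and a shell command to move; the robot and the scene stay as the last step left them, time stands still between calls to the robot, and variables do not carry over. Pictures are saved under pics/ and viewed, at most 10 in all, crops included, and the job is handed in when it is done.

```bash
mkdir -p pics; ls; cat > h.py <<'E'
import numpy as np,cv2
from workcell import bot,vision
from scipy.spatial.transform import Rotation as R
def K(f):
    fl=f["image"].shape[0]/2/np.tan(np.radians(f["fovy"])/2); return fl,f["cx"],f["cy"]
def pts(f,T):
    fl,cx,cy=K(f);d=f["depth"];v,u=np.mgrid[:d.shape[0],:d.shape[1]]
    P=np.stack([(u-cx)/fl*d,(v-cy)/fl*d,d],-1); return P@T[:3,:3].T+T[:3,3]
def tcp():
    s=bot.observe();T=np.eye(4);T[:3,:3]=R.from_euler('xyz',s["tool_rot"]).as_matrix();T[:3,3]=s["position"];return T,s
E
python3 - <<'E'
from h import *
T,s=tcp();print(s)
a=vision.grab_frame("scene");b=vision.grab_frame("top")
np.save("scene.npy",a,allow_pickle=True);np.save("top.npy",b,allow_pickle=True)
for f in(a,b):print(f["fovy"],f["cx"],f["cy"],np.round(f["cam_to_world"],3).tolist())
cv2.imwrite("pics/a.png",cv2.resize(np.hstack([a["image"]]),(800,600)));cv2.imwrite("pics/b.png",cv2.resize(b["image"],(800,600)))
E
```

```text
pics
{'clock': 0.0, 'qpos': array([ 1.10481665,  0.52200223, -0.03632808,  1.59999044,  0.02122116,
        1.02107731, -0.11283915]), 'qd': array([ 0.00031408, -0.00095628, -0.00052358,  0.00163773, -0.00029154,
        0.00014591,  0.00178807]), 'joint_efforts': array([-3.67432251e-03, -9.27118349e+01,  1.97797693e+00, -3.69940817e+01,
        1.77638303e-02,  8.05479591e-03, -5.48960634e-05]), 'position': array([ 0.24088056, -0.57657151,  0.40413925]), 'tool_rot': array([-3.14050502e+00,  9.44683269e-05,  3.95741934e-01]), 'force': array([-0.53747163, -0.17631597, -0.41703307]), 'moment': array([ 0.02341045, -0.01639946, -0.06888283]), 'finger_force': 0.0, 'grip_width': 0.08533858850303602}
56.62289597239138 253.86150959029084 191.5957876576265 [[-0.066, 0.831, -0.553, 1.001], [0.998, 0.048, -0.046, -0.035], [-0.012, -0.554, -0.832, 0.791], [0.0, 0.0, 0.0, 1.0]]
54.782695616942625 254.46032582361389 191.70265787958584 [[-0.059, -0.976, 0.209, 0.369], [-0.998, 0.057, -0.014, -0.08], [0.002, -0.21, -0.978, 0.992], [0.0, 0.0, 0.0, 1.0]]
```

View pics/a.png

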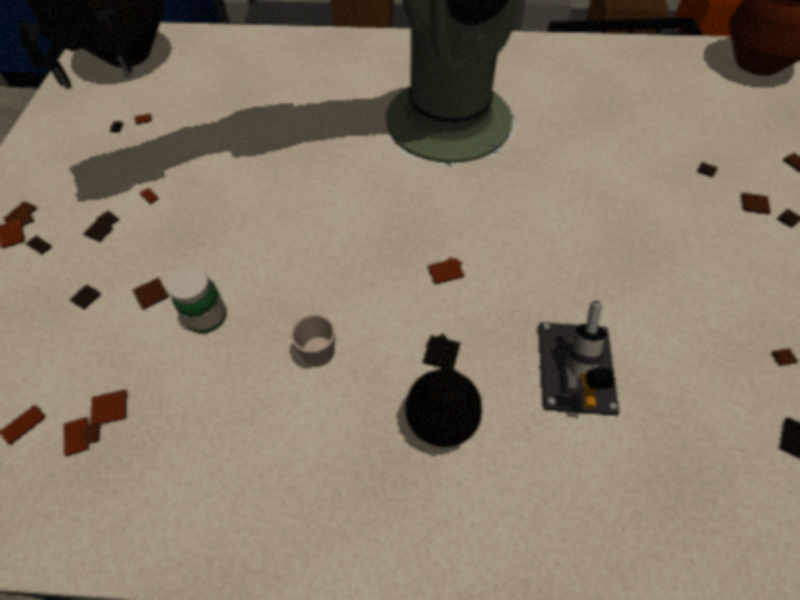

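View pics/b.png

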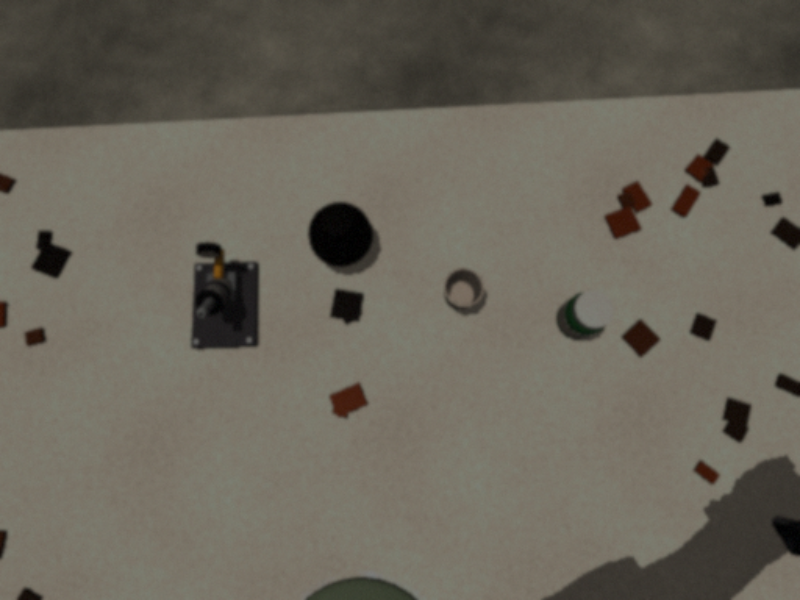

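The scene view shows the stand at about (580,365) of the 800 px picture, the tube top at (595,305), the pot at (443,407), the cup at (314,342), and the jar at (195,298). In the top view the stand is at (225,305), the cup at (465,292), and the sherds at (347,305) and (348,400). I'll measure these next.

```bash
python3 - <<'E'
from h import *
for n in("scene","top"):
    f=np.load(n+".npy",allow_pickle=True).item();W=pts(f,f["cam_to_world"]);hsv=cv2.cvtColor(f["image"],cv2.COLOR_BGR2HSV)
    ok=(f["depth"]>0); s=512/800
    def box(u0,v0,u1,v1):
        m=np.zeros(ok.shape,bool);m[int(v0*s):int(v1*s),int(u0*s):int(u1*s)]=1;return m&ok
    st=box(530,280,630,425) if n=="scene" else box(180,230,275,360)
    P=W[st]
    print(n,"bench z",np.median(W[ok][:,2]))
    # plate: dark pixels rays at z=.012
    plate=(st&(W[...,2]>.006)&(W[...,2]<.02)&(hsv[...,2]<100)).astype(np.uint8)
    p=P[(P[:,2]>.007)&(P[:,2]<.018)]
    print(" plate rect",cv2.minAreaRect((p[:,:2]*1000).astype(np.float32)))
    for z0 in(.10,.11,.12,.13): 
        q=P[(P[:,2]>z0)&(P[:,2]<z0+.01)];print(z0,len(q),q.mean(0).round(4) if len(q) else "")
    cu=box(280,305,350,375) if n=="scene" else box(435,260,497,322)
    C=W[cu];C=C[(C[:,2]>.052)&(C[:,2]<.07)];print(" cup rim",len(C),cv2.minEnclosingCircle((C[:,:2]*1000).astype(np.float32)),C[:,2].max())
    print(" pot", W[box(400,365,485,450) if n=="scene" else box(300,195,385,280)].max(0).round(3))
    fx=f["image"][int(280*s):int(425*s),int(525*s):int(635*s)] if n=="scene" else f["image"][int(225*s):int(360*s),int(175*s):int(285*s)]
    cv2.imwrite(f"pics/c_{n}.png",cv2.resize(cv2.convertScaleAbs(fx,alpha=1.6),(400,500),interpolation=cv2.INTER_CUBIC))
i=np.hstack([cv2.imread("pics/c_scene.png"),cv2.imread("pics/c_top.png")]);cv2.imwrite("pics/c.png",i)
E
```

```text
scene bench z 0.0011815050562167806
 plate rect ((590.2894287109375, 207.9083709716797), (110.5887451171875, 150.95608520507812), 88.43636322021484)
0.1 134 [0.6113 0.2058 0.1043]
0.11 106 [0.6285 0.2038 0.1152]
0.12 141 [0.6244 0.2061 0.1242]
0.13 16 [0.5553 0.2086 0.1316]
 cup rim 237 ((584.70361328125, -199.75628662109375), 33.90873718261719) 0.06691991980977163
 pot [0.744 0.065 0.13 ]
top bench z 0.000554844235718388
 plate rect ((609.8701782226562, 205.87278747558594), (111.25685119628906, 190.5595703125), 88.80701446533203)
0.1 83 [0.6008 0.2036 0.1036]
0.11 64 [0.6327 0.1996 0.1151]
0.12 100 [0.621 0.204 0.124]
0.13 13 [0.5535 0.208  0.1311]
 cup rim 170 ((583.8382568359375, -202.34417724609375), 33.85780715942383) 0.06713203179361493
 pot [0.789 0.076 0.131]
```

View pics/c.png

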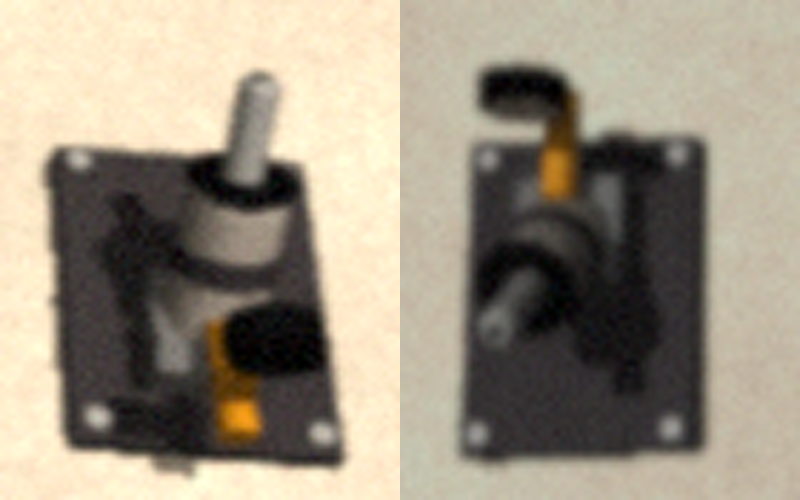

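The crop shows the collar as a black ring at about (245,185) left and the tube top at (262,80) left. The plate is centred near (0.590, 0.208) with a yaw of about -0.025. Next I work out the first moves to a stand-off on the bore line.

```bash
cat >> h.py <<'E'
def toolR(yaw,tilt=0.56):
    a=R.from_euler('z',yaw).as_matrix(); t=np.sin(tilt);c=np.cos(tilt)
    return a@np.array([[c,0,t],[0,-1,0],[t,0,-c]])
def go(pos,Rm):
    T,s=tcp();d=T[:3,:3].T@(np.array(pos)-T[:3,3])*100;r=R.from_matrix(T[:3,:3].T@Rm).as_rotvec()
    d2=Rm.T@(np.array(pos)-T[:3,3])*100
    print("shift cm (cur frame)",d.round(3),"turn",r.round(4),"| shift in target frame",d2.round(3))
    return T,s
E
python3 - <<'E'
from h import *
T,_=tcp();print(T.round(3).tolist())
go([.5,-.2,.42],toolR(-.025))
ax=-toolR(-.025)[:,2];print(ax)
c=np.array([.590,.208,0])+R.from_euler('z',-.025).apply([-.0053,0,.0933]);p=c+ax*.32;print(c,p)
T2=np.array([.5,-.2,.42]);print((T[:3,:3].T@(p-T2)*100).round(2))
f=vision.grab_frame("wrist");print(f["tool_from_camera"].round(3).tolist(),f["fovy"])
E
```

```text
[[0.923, 0.386, -0.0, 0.241], [0.386, -0.923, 0.001, -0.577], [-0.0, -0.001, -1.0, 0.404], [0.0, 0.0, 0.0, 1.0]]
shift cm (cur frame) [ 38.426 -24.759  -1.561] turn [-0.1188  0.5519  0.4094] | shift in target frame [ 21.989 -38.294  11.917]
[-0.53102021  0.01327827  0.84725511]
[0.58470166 0.20813249 0.0933    ] [0.41477519 0.21238153 0.36442164]
[  8.04 -41.33   5.6 ]
[[0.001, -0.946, -0.325, 0.084], [1.0, 0.001, 0.001, -0.001], [-0.001, -0.325, 0.946, 0.032], [0.0, 0.0, 0.0, 1.0]] 62.11716316925345
```

```bash
python3 -m creep '[[[1,3.8,-2.5,-0.1,0,0,0],[1,3.8,-2.5,-0.1,0,0,0],[1,3.8,-2.5,-0.1,0,0,0],[1,3.8,-2.5,-0.1,0,0,0],[1,3.8,-2.5,-0.1,0,0,0],[1,3.8,-2.5,-0.1,0,0,0],[1,3.8,-2.5,-0.1,0,0,0],[1,3.8,-2.5,-0.1,0,0,0],[1,3.8,-2.5,-0.1,0,0,0],[1,3.8,-2.5,-0.1,0,0,0]]]' 25
python3 - <<'E'
from h import *
go([.41478,.2124,.3644],toolR(-.025))
E
```

```text
clock: 1.4
position: [0.4958, -0.1982, 0.4147]
tool_rot: [-3.142, 0.0, 0.396]
force: [0.9, -0.1, 0.2]
grip_width: 0.0856
finger_force: 0.0
shift cm (cur frame) [  8.349 -41.013   5.03 ] turn [-0.1178  0.5517  0.4095] | shift in target frame [-10.405 -40.847  -0.586]
```

```bash
python3 -m creep '[[[1,0,0,0,-0.0196,0.092,0.0683],[1,0,0,0,-0.0196,0.092,0.0683],[1,0,0,0,-0.0196,0.092,0.0683],[1,0,0,0,-0.0196,0.092,0.0683],[1,0,0,0,-0.0196,0.092,0.0683],[1,0,0,0,-0.0196,0.092,0.0683],[1,-1.2,-4.6,0,0,0,0],[1,-1.2,-4.6,0,0,0,0],[1,-1.2,-4.6,0,0,0,0],[1,-1.2,-4.6,0,0,0,0],[1,-1.2,-4.6,0,0,0,0],[1,-1.2,-4.6,0,0,0,0]]]'
python3 - <<'E'
from h import *
go([.41478,.2124,.3644],toolR(-.025))
E
```

```text
clock: 2.9
position: [0.4562, 0.0133, 0.3849]
tool_rot: [3.136, -0.551, -0.025]
force: [0.8, 0.3, -0.6]
grip_width: 0.0853
finger_force: 0.0
shift cm (cur frame) [ -5.027 -19.791  -0.788] turn [ 0.0054  0.0085 -0.0003] | shift in target frame [ -5.015 -19.797  -0.725]
```

```bash
python3 -m creep '[[[1,-0.8,-3.5,-0.1,0.005,0.009,0],[1,-0.8,-3.5,-0.1,0,0,0],[1,-0.8,-3.5,-0.1,0,0,0],[1,-0.8,-3.5,-0.1,0,0,0],[1,0,0,0,0,0,0],[1,0,0,0,0,0,0]]]'
python3 - <<'E'
from h import *
T,s=go([.41478,.2124,.3644],toolR(-.025))
f=vision.grab_frame("wrist");T=T@f["tool_from_camera"];np.save("w.npy",{**f,"T":T},allow_pickle=True)
cv2.imwrite("pics/w1.png",cv2.resize(cv2.convertScaleAbs(f["image"],alpha=1.5),(800,600)))
E
```

```text
clock: 3.65
position: [0.4376, 0.1237, 0.3737]
tool_rot: [3.141, -0.554, -0.025]
force: [0.9, -0.7, -0.5]
grip_width: 0.0851
finger_force: 0.0
shift cm (cur frame) [-2.611 -8.811 -0.531] turn [0.0008 0.0059 0.0004] | shift in target frame [-2.611 -8.811 -0.539]
```

View pics/w1.png

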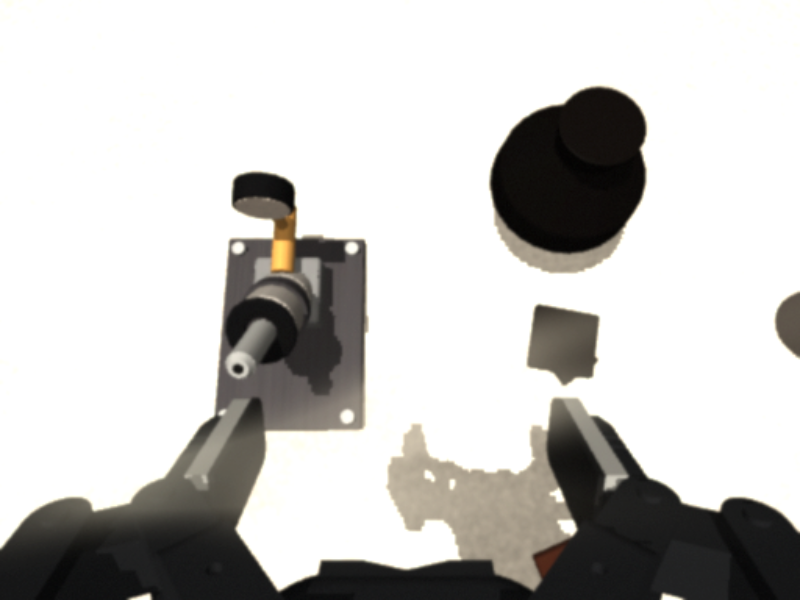

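The wrist view shows the tube top at (239,365), the collar at (262,322), and the stand plate from x=220 to 365. I'll continue to the stand-off and then measure there.

```bash
python3 -m creep '[[[1,-0.6,-2.2,-0.1,0.001,0.006,0],[1,-0.6,-2.2,-0.1,0,0,0],[1,-0.6,-2.2,-0.1,0,0,0],[1,-0.7,-2.2,-0.2,0,0,0],[1,0,0,0,0,0,0],[1,0,0,0,0,0,0]]]'
python3 - <<'E'
from h import *
T,s=go([.41478,.2124,.3644],toolR(-.025))
f=vision.grab_frame("wrist");T=T@f["tool_from_camera"];np.save("w.npy",{**f,"T":T},allow_pickle=True)
W=pts(f,T);ok=f["depth"]>0
# station frame guess
o=np.array([.590,.208,0]);L=(W-o)@R.from_euler('z',-.025).as_matrix()
ax=np.array([-.531,0,.847]);q=L-np.array([.025,0,.045]);t=q@ax
rad=q-t[...,None]*ax;ex=rad@np.array([.847,0,.531]);ey=rad[...,1]
for a,b in((.06,.066),(.066,.075),(.075,.085),(.085,.095),(.095,.105)):
    m=ok&(t>a)&(t<b)&(np.hypot(ex,ey)<.035)
    if m.sum():print(a,m.sum(),"ex",ex[m].min().round(4),ex[m].mean().round(4),ex[m].max().round(4),"ey",ey[m].min().round(4),ey[m].mean().round(4),ey[m].max().round(4),"tmax",t[m].max().round(4))
pl=ok&(L[...,2]>.008)&(L[...,2]<.016)&(abs(L[...,0])<.1)&(abs(L[...,1])<.08);print(cv2.minAreaRect((W[pl][:,:2]*1000).astype(np.float32)))
u=cv2.resize(cv2.convertScaleAbs(f["image"],alpha=1.3),(800,600));cv2.imwrite("pics/w2.png",u)
E
```

```text
clock: 4.45
position: [0.4168, 0.2114, 0.3659]
tool_rot: [3.141, -0.559, -0.027]
force: [-0.7, -0.6, 0.2]
grip_width: 0.0853
finger_force: 0.0
shift cm (cur frame) [-0.257 -0.099  0.019] turn [ 0.0013  0.0014 -0.0019] | shift in target frame [-0.257 -0.099  0.019]
0.06 1051 ex -0.0283 -0.0051 0.0121 ey -0.0208 0.0006 0.0217 tmax 0.0658
0.066 56 ex -0.0082 -0.0045 -0.0023 ey -0.0065 0.0007 0.0082 tmax 0.0745
0.075 66 ex -0.0104 -0.0047 -0.0026 ey -0.0072 0.0004 0.0086 tmax 0.085
0.085 75 ex -0.0095 -0.005 -0.0029 ey -0.007 0.0005 0.0085 tmax 0.0948
0.095 260 ex -0.0188 -0.0093 -0.003 ey -0.0067 0.0006 0.0083 tmax 0.105
((589.1776123046875, 208.73348999023438), (110.13482666015625, 148.98426818847656), 88.73419189453125)
```

View pics/w2.png

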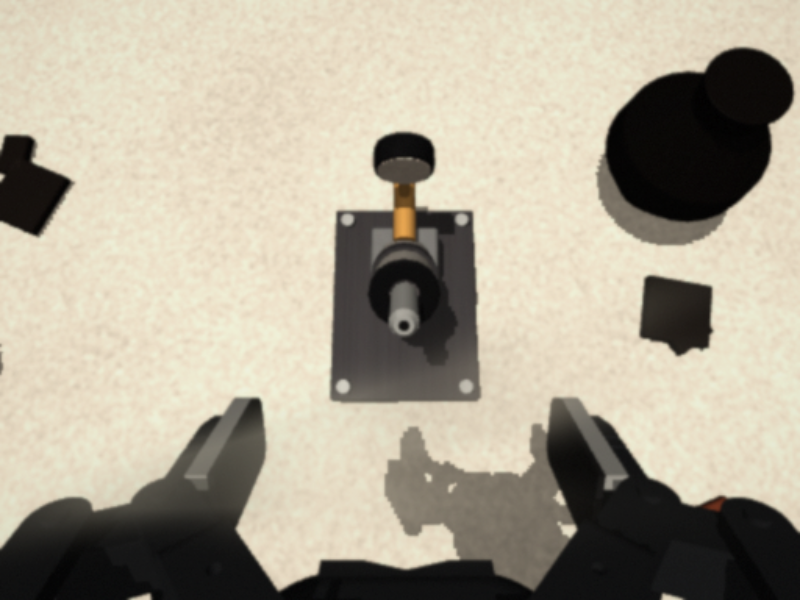

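The wrist view has the tube top at (404,325) and the collar centre near (404,292), centred left to right. Now I fit the collar face and tube precisely.

```bash
cat > m.py <<'E'
from h import *
def meas(f,T,n):
    W=pts(f,T);ok=f["depth"]>0
    o=np.array([.590,.208,0]);Rz=R.from_euler('z',-.025).as_matrix();L=(W-o)@Rz
    ax=np.array([-.531,0,.847]);e=np.array([.847,0,.531]);q=L-np.array([.025,0,.045]);t=q@ax;ex=q@e;ey=q[...,1]
    near=ok&(np.hypot(ex+.008,ey)<.035)
    h,b=np.histogram(t[near&(t>.045)&(t<.115)],bins=35);print(n,"t hist",[(round(float(b[i])*1000),int(h[i])) for i in np.argsort(-h)[:7]])
    c=near&(t>.05)&(t<.07);tc=np.median(t[c&(np.hypot(ex+.008,ey)>.011)]);m=c&(abs(t-tc)<.0025)
    (cx,cy),r=cv2.minEnclosingCircle((np.c_[ex[m],ey[m]]*1000).astype(np.float32));print(" collar t",tc.round(4),"ex,ey",round(cx,1),round(cy,1),"r",round(r,1))
    tt=np.percentile(t[near&(t>.09)],90);m=near&(t>tt-.002)
    (cx,cy),r=cv2.minEnclosingCircle((np.c_[ex[m],ey[m]]*1000).astype(np.float32));print(" top t",tt.round(4),m.sum(),"ex,ey",round(cx,1),round(cy,1),"r",round(r,1))
E
python3 - <<'E'
from m import *
for n in("scene","top"):
    f=np.load(n+".npy",allow_pickle=True).item();meas(f,f["cam_to_world"],n)
f=np.load("w.npy",allow_pickle=True).item();meas(f,f["T"],"wrist")
E
```

```text
scene t hist [(63, 81), (61, 31), (52, 25), (50, 23), (47, 17), (45, 15), (49, 13)]
 collar t 0.0626 ex,ey -6.0 0.3 r 21.6
 top t 0.1064 15 ex,ey -9.8 -1.7 r 7.8
top t hist [(61, 68), (63, 56), (60, 33), (103, 11), (101, 9), (65, 9), (105, 9)]
 collar t 0.0625 ex,ey -7.3 -1.8 r 22.0
 top t 0.1065 15 ex,ey -9.1 -2.4 r 5.8
wrist t hist [(61, 789), (59, 209), (103, 96), (105, 88), (63, 81), (101, 61), (56, 38)]
 collar t 0.0616 ex,ey -9.2 0.7 r 21.9
 top t 0.285 1260 ex,ey 17.2 0.3 r 24.1
```

The collar sits about 9 mm nearer the robot than plate centring would put it, and this is consistent across the views, including z. I'll use ex=-9, ey=0.4, t=62.

```bash
cat >> h.py <<'E'
RT=toolR(-.025);AX=-RT[:,2]
def st(ex,ey,t):
    return np.array([.590,.208,0])+R.from_euler('z',-.025).apply(np.array([.025,0,.045])+np.array([-.531,0,.847])*t+np.array([.847,0,.531])*ex+np.array([0,ey,0]))
C=st(-.009,.0004,.062)
E
python3 - <<'E'
from h import *
print(C);go(C+AX*.190,RT)
E
```

```text
[0.57446986 0.20878846 0.092735  ]
shift cm (cur frame) [-1.138 -0.156 12.525] turn [ 0.0013  0.0014 -0.002 ] | shift in target frame [-1.155 -0.142 12.524]
```

```bash
python3 -m creep '[[[-0.39,-0.6,-0.1,0,0.001,0.001,-0.002],[-0.39,-0.5,0,0,0,0,0],[-0.39,0,0,2,0,0,0],[-0.39,0,0,2,0,0,0],[-0.39,0,0,2,0,0,0],[-0.39,0,0,2,0,0,0],[-0.39,0,0,0,0,0,0],[-0.39,0,0,0,0,0,0],[-0.39,0,0,0,0,0,0]]]' 25
python3 - <<'E'
from m import *
T,s=go(C+AX*.190,RT)
f=vision.grab_frame("wrist");T=T@f["tool_from_camera"];np.save("w.npy",{**f,"T":T},allow_pickle=True)
meas(f,T,"wrist")
cv2.imwrite("pics/w3.png",cv2.resize(cv2.convertScaleAbs(f["image"],alpha=1.3),(800,600)))
E
```

```text
clock: 5.62
position: [0.4595, 0.2257, 0.3217]
tool_rot: [3.118, -0.52, -0.021]
force: [-1.3, 0.2, -0.8]
grip_width: 0.0265
finger_force: 0.0
shift cm (cur frame) [-2.135  1.25   6.64 ] turn [0.0217 0.0397 0.004 ] | shift in target frame [-2.391  1.402  6.522]
wrist t hist [(61, 1245), (59, 236), (103, 152), (105, 119), (63, 112), (101, 88), (99, 64)]
 collar t 0.0616 ex,ey -9.2 0.7 r 22.0
 top t 0.2209 1240 ex,ey 23.1 7.0 r 13.9
```

View pics/w3.png

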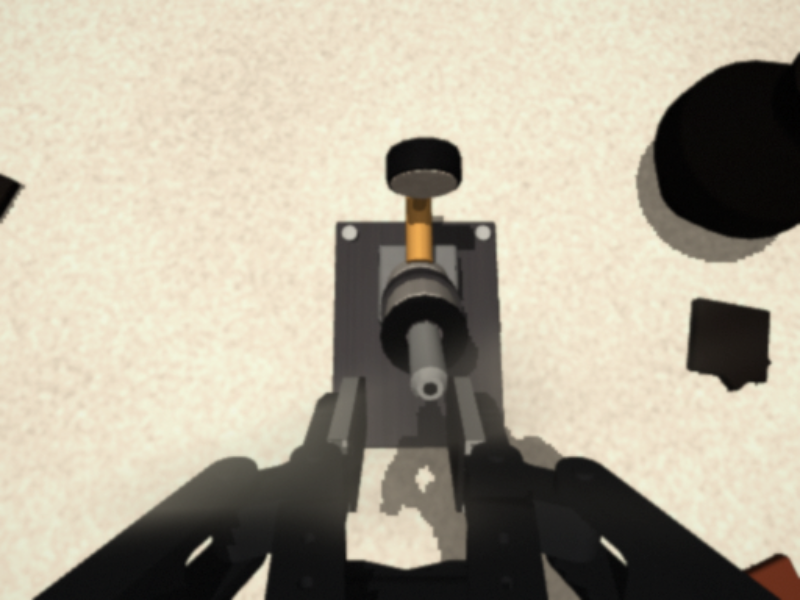

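The arm isn't tracking the commanded pose: it is 1.4 cm and 2.4 cm off sideways and 2° tilted. The tube top is at (430,388), off-centre between the fingers. I'll check the joints for a limit.

```bash
python3 - <<'E'
from h import *
T,s=go(C+AX*.190,RT);print(s["qpos"].round(3),s["qd"].round(3))
E
python3 -m creep '[[[-0.39,0,0,0,0,0,0],[-0.39,0,0,0,0,0,0]]]'
python3 -c "
from h import *
T,s=go(C+AX*.190,RT);print(s['qpos'].round(3),s['qd'].round(3))"
```

```text
shift cm (cur frame) [-2.143  1.261  6.638] turn [0.0216 0.0396 0.004 ] | shift in target frame [-2.398  1.412  6.519]
[-1.156  0.494  0.632  2.17   0.293  0.162 -2.52 ] [ 0.004  0.002 -0.004 -0.003  0.    -0.     0.   ]
clock: 5.92
position: [0.4599, 0.2257, 0.3215]
tool_rot: [3.118, -0.52, -0.021]
force: [0.7, -0.2, -0.8]
grip_width: 0.0261
finger_force: 0.0
shift cm (cur frame) [-2.157  1.253  6.61 ] turn [0.0219 0.0398 0.0039] | shift in target frame [-2.412  1.405  6.49 ]
[-1.155  0.494  0.632  2.169  0.293  0.162 -2.519] [ 0.004  0.001 -0.001 -0.002 -0.001  0.     0.001]
```

Joint 6 (0.162) and joint 7 (-2.52) are at their limits, so this wrist branch is a dead end. I'll back off and collect joint and pose samples to identify the kinematics, then choose a good branch.

```bash
cat > samp.py <<'E'
from h import *
import json,os
T,s=tcp();S=json.load(open("s.json")) if os.path.exists("s.json") else [[[1.10481665,.52200223,-.03632808,1.59999044,.02122116,1.02107731,-.11283915],[.24088056,-.57657151,.40413925],[-3.14050502,0.0000945,.395741934]]]
S.append([s["qpos"].tolist(),s["position"].tolist(),s["tool_rot"].tolist()]);json.dump(S,open("s.json","w"));print(s["qpos"].round(3))
E
python3 samp.py
python3 -m creep '[[[-0.39,0,0,-3,0,0,0],[-0.39,0,0,-3,0,0,0],[-0.39,0,0,-3,0,0,0],[-0.39,0,0,0,0,0,0]]]';python3 samp.py
python3 -m creep '[[[-0.39,0,4,-4,0,-0.1,0.17],[-0.39,0,4,-3,0,-0.1,0.17],[-0.39,0,4,-3,0,-0.1,0.17],[-0.39,0,0,0,0,-0.1,0.17]]]';python3 samp.py
python3 -m creep '[[[-0.39,0,0,0,0,-0.1,0.15],[-0.39,0,0,0,0,-0.1,0.15],[-0.39,0,0,0,0,0,0.18],[-0.39,0,0,0,0,0,0.18],[-0.39,0,0,0,0,0,0.18],[-0.39,0,0,0,0,0,0.18]]]';python3 samp.py
python3 - <<'E'
import json,itertools,numpy as np
from scipy.spatial.transform import Rotation as R
S=json.load(open("s.json"))
best=[]
for sg in itertools.product([1,-1],repeat=7):
    Rs=[R.from_euler('xyz',s[2]) for s in S]; F=[]
    for s in S:
        r=R.identity()
        for i,q in enumerate(s[0]): r=r*R.from_euler('zyzyzyz'[i],sg[i]*q)
        F.append(r)
    D=[f.inv()*r for f,r in zip(F,Rs)]
    best.append((max((D[0].inv()*d).magnitude() for d in D),sg,R.concatenate(D).mean().as_euler('xyz').round(3).tolist()))
best.sort(key=lambda b:b[0]);print(best[:4])
E
```

```text
[-1.155  0.494  0.632  2.169  0.293  0.162 -2.519]
clock: 6.42
position: [0.4148, 0.2294, 0.4006]
tool_rot: [3.12, -0.521, -0.021]
force: [-0.1, 0.3, -0.9]
grip_width: 0.026
finger_force: 0.0
[-1.442  0.307  0.852  2.184  0.302  0.366 -2.519]
clock: 6.92
position: [0.3843, 0.1459, 0.4613]
tool_rot: [-2.981, -0.137, -0.572]
force: [0.4, -0.2, 0.2]
grip_width: 0.0257
finger_force: 0.0
[-1.722  0.085  1.302  2.154 -0.08   0.756 -2.508]
clock: 7.68
position: [0.4212, 0.1189, 0.4122]
tool_rot: [-3.1, 0.219, -1.546]
force: [-0.9, 2.2, 0.9]
grip_width: 0.0263
finger_force: 0.0
[-1.311  0.609  1.42   2.128 -0.949  1.123 -2.52 ]
[(3.5326022387659956e-08, (-1, 1, -1, 1, -1, 1, -1), [-0.0, -0.0, 1.571]), (0.8586246037959716, (1, -1, -1, -1, -1, -1, 1), [-0.077, 0.003, -2.474]), (1.0427343426785398, (-1, -1, -1, -1, -1, -1, -1), [0.073, 0.386, 1.585]), (1.0574915206271622, (1, 1, -1, 1, -1, 1, 1), [0.145, 0.351, -2.399])]
```

```bash
cat > kin.py <<'E'
from h import *
import json
from scipy.optimize import least_squares
SG=[-1,1,-1,1,-1,1,-1];R0=R.from_euler('z',np.pi/2)
LO=np.array([-2.91,-.3,-1.5,.17,-1.26,.16,-2.52]);HI=np.array([2.91,2.13,1.42,2.43,4.41,1.93,2.52])
def rots(q):
    r=R.identity();o=[]
    for i in range(7): r=r*R.from_euler('zyzyzyz'[i],SG[i]*q[i]);o.append(r)
    return o
def row(q):
    o=[x.as_matrix() for x in rots(q)]
    return np.column_stack([[0,0,1],o[0][:,0],o[1][:,0],o[1][:,2],o[3][:,0],o[3][:,2],o[5][:,0],o[5][:,2]])
S=json.load(open("s.json"))
A=np.vstack([row(s[0]) for s in S]);b=np.hstack([s[1] for s in S])
L,res,rk,sv=np.linalg.lstsq(A,b,rcond=None)
def fk(q): return row(q)@L,(rots(q)[-1]*R0)
def ik(pos,Rm,q0,free=None):
    tgt=R.from_matrix(Rm);mid=(LO+HI)/2
    def f(q):
        p,r=fk(q);return np.r_[(p-pos)*20,(tgt.inv()*r).as_rotvec()*5,(q-q0)*.003 if free is None else (q-mid)/(HI-LO)*.003]
    return least_squares(f,np.clip(q0,LO+.01,HI-.01),bounds=(LO,HI))
E
python3 - <<'E'
from kin import *
print(L.round(4),np.abs(A@L-b).max(),sv.min())
rng=np.random.default_rng(0)
for half in(0,1):
    RR=RT@np.diag([-1,-1,1]) if half else RT
    out=[]
    for k in range(30):
        r=ik(C+AX*.168,RR,rng.uniform(LO,HI),1);p,o=fk(r.x)
        if np.linalg.norm(p-C-AX*.168)<.001: out.append((np.min(np.minimum(r.x-LO,HI-r.x)).round(3),r.x.round(2).tolist()))
    out.sort(reverse=True);print(half,len(out));[print(x) for x in out[:8]]
E
```

```text
[ 0.4051 -0.0201 -0.0206  0.5587  0.0259  0.4678  0.002   0.2213] 0.05413351435054317 0.2507183053864763
0 13
(np.float64(0.071), [-0.07, 0.7, -0.54, 2.18, 1.93, 0.6, 2.45])
(np.float64(0.071), [-0.07, 0.7, -0.54, 2.18, 1.93, 0.6, 2.45])
(np.float64(0.071), [-0.07, 0.7, -0.54, 2.18, 1.93, 0.6, 2.45])
(np.float64(0.071), [-0.07, 0.7, -0.54, 2.18, 1.93, 0.6, 2.45])
(np.float64(0.071), [-0.07, 0.7, -0.54, 2.18, 1.93, 0.6, 2.45])
(np.float64(0.071), [-0.07, 0.7, -0.54, 2.18, 1.93, 0.6, 2.45])
(np.float64(0.071), [-0.07, 0.7, -0.54, 2.18, 1.93, 0.6, 2.45])
(np.float64(0.071), [-0.07, 0.7, -0.54, 2.18, 1.93, 0.6, 2.45])
1 22
(np.float64(0.244), [0.09, 0.77, -0.74, 2.19, 1.93, 0.74, -0.62])
(np.float64(0.244), [0.09, 0.77, -0.74, 2.19, 1.93, 0.74, -0.62])
(np.float64(0.244), [0.09, 0.77, -0.74, 2.19, 1.93, 0.74, -0.62])
(np.float64(0.244), [0.09, 0.77, -0.74, 2.19, 1.93, 0.74, -0.62])
(np.float64(0.244), [0.09, 0.77, -0.74, 2.19, 1.93, 0.74, -0.62])
(np.float64(0.244), [0.09, 0.77, -0.74, 2.19, 1.93, 0.74, -0.62])
(np.float64(0.244), [0.09, 0.77, -0.74, 2.19, 1.93, 0.74, -0.62])
(np.float64(0.244), [0.09, 0.77, -0.74, 2.19, 1.93, 0.74, -0.62])
```

```bash
sed -i 's/return np.column_stack(\[\[0,0,1\],/return np.column_stack([o[0][:,1],o[2][:,1],o[4][:,1],[0,0,1],/' kin.py
python3 - <<'E'
from kin import *
print(L.round(4),np.abs(A@L-b).max(),sv.min(),rk)
rng=np.random.default_rng(0)
for half in(0,1):
    RR=RT@np.diag([-1,-1,1]) if half else RT
    out={}
    for k in range(40):
        r=ik(C+AX*.168,RR,rng.uniform(LO,HI),1);p,o=fk(r.x)
        if np.linalg.norm(p-C-AX*.168)<.002: out[tuple(r.x.round(1))]=(np.min(np.minimum(r.x-LO,HI-r.x)).round(3),r.x.round(2).tolist())
    print(half,len(out));[print(x) for x in sorted(out.values(),reverse=True)[:5]]
E
```

```text
[-2.130e-02 -3.750e-02 -4.000e-04  3.203e-01 -0.000e+00  0.000e+00
  5.297e-01 -0.000e+00  4.207e-01 -0.000e+00  1.545e-01] 2.2587970383014522e-10 0.19046032618911007 11
0 3
(np.float64(0.14), [-1.3, 0.95, 1.02, 2.2, 4.27, 0.43, -0.37])
(np.float64(0.0), [-0.19, 0.65, -0.55, 2.15, 1.73, 0.63, 2.52])
(np.float64(0.0), [-1.11, 0.74, 0.68, 2.19, 3.78, 0.16, 0.22])
1 2
(np.float64(0.29), [-0.04, 0.71, -0.77, 2.14, 1.73, 0.77, -0.56])
(np.float64(0.0), [-1.4, 1.36, 1.42, 2.2, 4.34, 0.95, 2.52])
```

The kinematic model is now exact, with residual around 1e-10. The half-turned grasp has a solution with 0.29 rad margin. Next I plan a route there and simulate a local minimum-norm IK, checking it first against the motion so far.

```bash
cat > plan.py <<'E'
from kin import *
def seg(qa,Rb,pb,n):
    pa,ra=fk(qa) if len(qa)==7 else qa
    w=(ra.inv()*R.from_matrix(Rb)).as_rotvec()/n
    M=sum(R.from_rotvec(k*w).as_matrix() for k in range(n))
    v=np.linalg.solve(M,ra.inv().apply(np.array(pb)-pa)); return np.r_[v*100,w]
def sim(q,rows):
    p,r=fk(q)
    for w in rows:
        p=p+r.apply(np.array(w[:3])/100);r=r*R.from_rotvec(w[3:])
        for _ in range(3):
            def f(x):
                P,Q=fk(x);return np.r_[(P-p)*20,(r.inv()*Q).as_rotvec()*5,(x-q)*.02]
            q=least_squares(f,np.clip(q,LO+1e-6,HI-1e-6),bounds=(LO,HI)).x
    return q,np.linalg.norm(fk(q)[0]-p),(r.inv()*fk(q)[1]).magnitude()
E
python3 - <<'E'
from plan import *
q=np.array(S[0][0]);h=[[3.8,-2.5,-.1,0,0,0]]*10+[[0,0,0,-.0196,.092,.0683]]*6+[[-1.2,-4.6,0,0,0,0]]*5+[[-.8,-3.5,-.1,0,0,0]]*3+[[-.6,-2.2,-.1,0,0,0]]*4+[[-.5,0,0,0,0,0]]*2+[[0,0,2,0,0,0]]*4
print(sim(q,h),"actual",np.round(S[1][0],2))
qg=np.array([-.04,.71,-.77,2.14,1.73,.77,-.56])
RR=RT@np.diag([-1,-1,1]);qs=ik(C+AX*.32,RR,qg).x;print("standoff",qs.round(2))
q=np.array(S[-1][0]);q0=q.copy()
for a in np.linspace(0,1,9):
    x=q0+a*(qs-q0);p,r=fk(x);z=r.apply([0,0,1]);print(a.round(2),p.round(3),z.round(2),"tip",(p+.173*z).round(3),r.apply([0,1,0]).round(2))
    if a>0:
        w=seg(q,r.as_matrix(),p,3);q,e1,e2=sim(q,[w]*3);print("   row",w.round(3)," q",q.round(2),"want",x.round(2),round(e1,4),round(e2,3))
E
```

```text
(array([-1.16732359,  0.53125508,  0.62141805,  2.1865268 ,  0.25621159,
        0.16      , -2.52      ]), np.float64(0.011840216571036523), 0.08779957428008751) actual [-1.15  0.49  0.63  2.17  0.29  0.16 -2.52]
standoff [ 0.05  0.38 -0.96  2.22  1.29  0.74 -0.3 ]
0.0 [0.421 0.119 0.412] [ 0.04  0.22 -0.98] tip [0.427 0.157 0.243] [-1.   -0.02 -0.04]
0.12 [0.404 0.101 0.358] [-0.21  0.05 -0.98] tip [0.368 0.111 0.188] [-0.86 -0.49  0.15]
   row [ 0.799  0.653  1.72  -0.093  0.032 -0.153]  q [-1.18  0.65  1.22  2.14 -0.74  1.13 -2.15] want [-1.14  0.58  1.12  2.14 -0.67  1.08 -2.24] 0.0 0.0
0.25 [0.389 0.087 0.321] [-0.35 -0.12 -0.93] tip [0.328 0.067 0.16 ] [-0.45 -0.85  0.27]
   row [ 0.272  0.448  1.299 -0.076  0.006 -0.174]  q [-1.09  0.67  1.05  2.15 -0.53  1.09 -1.77] want [-0.97  0.55  0.83  2.15 -0.39  1.03 -1.96] 0.0 0.0
0.38 [0.381 0.079 0.298] [-0.37 -0.27 -0.89] tip [0.317 0.031 0.145] [ 0.12 -0.96  0.24]
   row [ 0.094  0.106  0.831 -0.056  0.001 -0.189]  q [-1.03  0.66  0.89  2.17 -0.33  1.01 -1.4 ] want [-0.8   0.52  0.53  2.16 -0.11  0.98 -1.69] 0.0 0.0
0.5 [0.383 0.
[... 498 characters left out ...]
 [ 0.1  -0.37 -0.92] tip [0.42  0.06  0.136] [ 0.94  0.35 -0.04]
   row [ 0.733  0.303 -0.752 -0.075  0.016 -0.187]  q [-0.97  0.48  0.51  2.23  0.28  0.6  -0.38] want [-0.29  0.44 -0.36  2.19  0.73  0.84 -0.85] 0.0 0.0
0.88 [0.409 0.165 0.321] [ 0.33 -0.23 -0.91] tip [0.466 0.125 0.163] [0.58 0.82 0.01]
   row [ 0.613  0.896 -1.235 -0.091 -0.009 -0.18 ]  q [-1.02  0.38  0.45  2.25  0.54  0.45 -0.13] want [-0.12  0.41 -0.66  2.21  1.01  0.79 -0.57] 0.0 0.0
1.0 [0.405 0.213 0.364] [ 0.53 -0.01 -0.85] tip [0.496 0.211 0.217] [0.02 1.   0.  ]
   row [ 0.078  1.461 -1.603 -0.091 -0.046 -0.175]  q [-1.14  0.28  0.48  2.27  0.9   0.3   0.01] want [ 0.05  0.38 -0.96  2.22  1.29  0.74 -0.3 ] 0.0 0.0
```

The simulator reproduces the history. Now a small search for a single intermediate waypoint that brings the arm to the goal with good joint margin.

```bash
nproc; cat > srch.py <<'E'
from plan import *
from multiprocessing import Pool
RR=RT@np.diag([-1,-1,1]);G1=C+AX*.30;G2=C+AX*.166
def sim1(q,w,n,tr):
    p,r=fk(q)
    for _ in range(n):
        p=p+r.apply(w[:3]/100);r=r*R.from_rotvec(w[3:])
        def f(x):
            P,Q=fk(x);return np.r_[(P-p)*20,(r.inv()*Q).as_rotvec()*5,(x-q)*.02]
        q=least_squares(f,np.clip(q,LO+1e-6,HI-1e-6),bounds=(LO,HI),xtol=1e-5,ftol=1e-6).x;tr.append(q)
    return q
def nrow(q,Rb,pb):
    p,r=fk(q);return max(2,int(np.ceil(max((r.inv()*R.from_matrix(Rb)).magnitude()/.17,np.linalg.norm(pb-p)/.045))))
def run(wp):
    q=np.array(S[-1][0]);tr=[];rows=[]
    for k,(pb,Rb) in enumerate(list(wp)+[(G1,RR),(G2,RR)]):
        n=nrow(q,Rb,pb) if k<len(wp)+1 else 5
        w=seg(q,Rb,pb,n);rows.append((n,w.round(3)));q=sim1(q,w,n,tr)
    m=min(np.min(np.minimum(x-LO,HI-x)) for x in tr[-8:])
    e=np.linalg.norm(fk(q)[0]-G2)
    tip=min((fk(x)[0]+fk(x)[1].apply([0,0,.19]))[2] for x in tr[:-6])
    return m,e,tip,q,rows
def cand(i):
    g=np.random.default_rng(i);wp=[];yaw=R.from_euler('xyz',S[-1][2]).as_matrix();
    base=np.arctan2(yaw[1,0],yaw[0,0]);tot=0
    y=g.uniform(0,4.5);n=int(np.ceil(y/1.5)) or 1
    P=np.array([g.uniform(.42,.68),g.uniform(-.2,.35),g.uniform(.38,.46)])
    p0=np.array(S[-1][1]);pose=R.from_euler('zy',[0,g.uniform(-.5,.5)]).as_matrix()
    for k in range(n):
        a=base+y*(k+1)/n;D=R.from_euler('z',a).as_matrix()@np.diag([1,-1,-1.])
        wp.append((p0+(P-p0)*(k+1)/n,pose@D))
    try:r=run(wp)
    except Exception as e:return -1,str(e),y
    return *r,y,P
if __name__=="__main__":
    with Pool() as pl: o=pl.map(cand,range(120),chunksize=1)
    o=[x for x in o if x[0]!=-1 and x[1]<.003 and x[2]>.14];o.sort(key=lambda x:-x[0]);print(len(o))
    for x in o[:3]:print(round(x[0],3),round(x[2],3),x[3].round(2),"yaw",round(x[5],2),x[6].round(3));[print("   ",n,w.tolist()) for n,w in x[4]]
E
time OMP_NUM_THREADS=1 timeout 500 python3 srch.py
```

```text
4
87
0.0 0.191 [-0.7   0.61  0.11  2.17  1.92  0.28 -0.94] yaw 2.87 [ 0.49  -0.177  0.381]
    9 [1.667, 0.766, -0.246, -0.049, -0.009, -0.154]
    9 [-0.505, 1.781, 0.045, 0.0, -0.0, -0.159]
    12 [3.515, 1.338, -0.734, -0.065, -0.051, -0.139]
    5 [0.0, -0.0, 2.68, -0.0, -0.0, 0.0]
0.0 0.201 [-0.7   0.61  0.11  2.17  1.92  0.28 -0.94] yaw 2.3 [ 0.667 -0.121  0.456]
    8 [2.179, -0.649, -0.326, 0.0, 0.035, -0.146]
    7 [1.696, 1.986, 0.022, 0.0, 0.0, -0.165]
    14 [3.603, -1.564, -0.318, -0.031, -0.013, -0.166]
    5 [0.0, 0.0, 2.68, -0.0, 0.0, 0.0]
0.0 0.194 [-0.7   0.61  0.11  2.17  1.92  0.28 -0.94] yaw 3.92 [0.495 0.132 0.442]
    8 [0.109, -0.305, -0.15, -0.045, 0.002, -0.159]
    8 [0.295, 0.04, -0.188, 0.0, -0.0, -0.163]
    8 [0.038, 0.295, -0.188, 0.0, 0.0, -0.163]
    7 [1.759, 0.538, 1.132, -0.042, -0.105, -0.101]
    5 [0.0, -0.0, 2.68, -0.0, -0.0, 0.0]
real	1m15.373s
user	4m49.013s
sys	0m0.437s
```

Most routes succeed. I'll take the third one, which stays nearly in place.

```bash
python3 -m creep '[[[-0.39,0.1,-0.3,-0.15,-0.045,0.002,-0.16],[-0.39,0.1,-0.3,-0.15,-0.045,0.002,-0.16],[-0.39,0.1,-0.3,-0.15,-0.045,0.002,-0.16],[-0.39,0.1,-0.3,-0.15,-0.045,0.002,-0.16],[-0.39,0.1,-0.3,-0.15,-0.045,0.002,-0.16],[-0.39,0.1,-0.3,-0.15,-0.045,0.002,-0.16],[-0.39,0.1,-0.3,-0.15,-0.045,0.002,-0.16],[-0.39,0.1,-0.3,-0.15,-0.045,0.002,-0.16],[-0.39,0.3,0,-0.2,0,0,-0.163],[-0.39,0.3,0,-0.2,0,0,-0.163],[-0.39,0.3,0,-0.2,0,0,-0.163],[-0.39,0.3,0,-0.2,0,0,-0.163]]]'
python3 -m creep '[[[-0.39,0.3,0,-0.2,0,0,-0.163],[-0.39,0.3,0,-0.2,0,0,-0.163],[-0.39,0.3,0,-0.2,0,0,-0.163],[-0.39,0.3,0,-0.2,0,0,-0.163],[-0.39,0,0.3,-0.2,0,0,-0.163],[-0.39,0,0.3,-0.2,0,0,-0.163],[-0.39,0,0.3,-0.2,0,0,-0.163],[-0.39,0,0.3,-0.2,0,0,-0.163],[-0.39,0,0.3,-0.2,0,0,-0.163],[-0.39,0,0.3,-0.2,0,0,-0.163]]]'
cat > nxt.py <<'E'
from srch import *
import sys
def show(d,n=None):
    s=bot.observe();q=s["qpos"];print("q",q.round(2))
    pb=C+AX*d;n=n or nrow(q,RR,pb);w=seg(q,RR,pb,n);tr=[];x=sim1(q,w,n,tr);print(n,"rows",w.round(4).tolist(),"-> q",x.round(2),"err",np.linalg.norm(fk(x)[0]-pb).round(4))
if __name__=="__main__":
    for d in sys.argv[1:]:show(float(d))
E
python3 nxt.py .30 .23
```

```text
clock: 9.18
position: [0.4576, 0.1238, 0.4283]
tool_rot: [-3.055, 0.198, 0.437]
force: [-0.1, -0.9, -0.2]
grip_width: 0.0261
finger_force: 0.0
clock: 10.42
position: [0.4878, 0.1296, 0.442]
tool_rot: [-2.948, -0.097, 2.049]
force: [0.5, 0.7, -0.0]
grip_width: 0.0259
finger_force: 0.0
q [-0.7   0.37  0.45  1.81 -0.22  1.22  0.34]
8 rows [1.5965, 0.2994, 0.9372, -0.0522, -0.087, -0.125] -> q [-1.29  0.39  0.72  2.27  0.65  0.16  0.26] err 0.0
q [-0.7   0.37  0.45  1.81 -0.22  1.22  0.34]
8 rows [1.3043, 0.5736, 1.7435, -0.0522, -0.087, -0.125] -> q [-0.86  0.48  0.26  2.23  1.56  0.22 -0.62] err 0.0
```

```bash
python3 nxt.py .245; python3 -m creep '[[[-0.39,1.35,0.5,1.55,-0.0522,-0.087,-0.125],[-0.39,1.35,0.5,1.55,-0.0522,-0.087,-0.125],[-0.39,1.35,0.5,1.55,-0.0522,-0.087,-0.125],[-0.39,1.35,0.5,1.55,-0.0522,-0.087,-0.125],[-0.39,1.35,0.5,1.55,-0.0522,-0.087,-0.125],[-0.39,1.35,0.5,1.55,-0.0522,-0.087,-0.125],[-0.39,1.35,0.5,1.55,-0.0522,-0.087,-0.125],[-0.39,1.35,0.5,1.55,-0.0522,-0.087,-0.125],[-0.39,0,0,0,0,0,0]]]'; python3 nxt.py .235
```

```text
q [-0.7   0.37  0.45  1.81 -0.22  1.22  0.34]
8 rows [1.3669, 0.5148, 1.5707, -0.0522, -0.087, -0.125] -> q [-1.    0.47  0.42  2.24  1.42  0.16 -0.5 ] err 0.0
clock: 11.55
position: [0.4488, 0.2035, 0.3168]
tool_rot: [-3.137, 0.507, 3.008]
force: [-0.7, -0.3, 0.7]
grip_width: 0.0259
finger_force: 0.0
q [-1.05  0.45  0.51  2.21  0.69  0.21  0.16]
2 rows [0.622, 0.4264, 1.0825, -0.0301, -0.0267, -0.0467] -> q [-0.94  0.48  0.36  2.23  1.53  0.18 -0.6 ] err 0.0
```

```bash
python3 -m creep '[[[-0.39,0.25,0.17,0.43,-0.012,-0.0107,-0.0187],[-0.39,0.25,0.17,0.43,-0.012,-0.0107,-0.0187],[-0.39,0.25,0.17,0.43,-0.012,-0.0107,-0.0187],[-0.39,0.25,0.17,0.43,-0.012,-0.0107,-0.0187],[-0.39,0.25,0.17,0.43,-0.012,-0.0107,-0.0187],[-0.39,0,0,0,0,0,0]]]'; python3 nxt.py .230
```

```text
clock: 12.3
position: [0.4502, 0.2114, 0.2928]
tool_rot: [3.14, 0.561, 3.113]
force: [-0.3, 0.0, 0.1]
grip_width: 0.0263
finger_force: 0.0
q [-0.97  0.49  0.39  2.24  1.52  0.16 -0.6 ]
2 rows [0.0484, 0.0233, 0.278, -0.0004, 0.0004, -0.0016] -> q [-0.95  0.5   0.37  2.23  1.59  0.17 -0.66] err 0.0
```

```bash
python3 -m creep '[[[-0.39,0.05,0.02,0.28,0,0,-0.002],[-0.39,0.05,0.02,0.28,0,0,-0.002],[-0.39,0,0,0,0,0,0],[-0.39,0,0,0,0,0,0]]]'
python3 - <<'E'
from m import *
T,s=tcp();f=vision.grab_frame("wrist");Tc=T@f["tool_from_camera"];meas(f,Tc,"wrist")
W=pts(f,Tc);ok=f["depth"]>0
# tube & tips in tool frame
Lt=(W-T[:3,3])@T[:3,:3]
g=cv2.cvtColor(f["image"],cv2.COLOR_BGR2HSV)
m=ok&(abs(Lt[...,0])<.03)&(abs(Lt[...,1])<.011)&(Lt[...,2]>.175)&(Lt[...,2]<.225)
for a in(.175,.185,.195,.205,.215):
    k=m&(Lt[...,2]>a)&(Lt[...,2]<a+.01)&(abs(Lt[...,1])<.0105);print(a,k.sum(),"x",Lt[k][:,0].min().round(4),Lt[k][:,0].max().round(4),"y",Lt[k][:,1].min().round(4),Lt[k][:,1].max().round(4)) if k.sum() else print(a,0)
cv2.imwrite("pics/w4.png",cv2.resize(cv2.convertScaleAbs(f["image"],alpha=1.3),(800,600)))
E
python3 nxt.py .19
```

```text
clock: 12.8
position: [0.452, 0.2124, 0.2877]
tool_rot: [-3.14, 0.562, 3.12]
force: [-0.5, -0.3, -0.1]
grip_width: 0.0258
finger_force: 0.0
wrist t hist [(61, 1540), (59, 359), (103, 233), (105, 143), (101, 128), (63, 110), (100, 91)]
 collar t 0.0616 ex,ey -10.0 0.8 r 21.8
 top t 0.2001 2762 ex,ey -25.7 1.8 r 22.2
0.175 0
0.185 647 x -0.0048 0.0111 y -0.0078 0.0074
0.195 166 x 0.0041 0.011 y -0.0076 0.0077
0.205 150 x 0.0043 0.011 y -0.0079 0.0075
0.215 127 x 0.0034 0.0106 y -0.0079 0.0077
q [-0.95  0.5   0.37  2.23  1.6   0.17 -0.67]
2 rows [-0.0115, -0.028, 2.0166, 0.0002, 0.0009, 0.0015] -> q [-0.78  0.56  0.2   2.2   1.84  0.24 -0.89] err 0.0
```

View pics/w4.png

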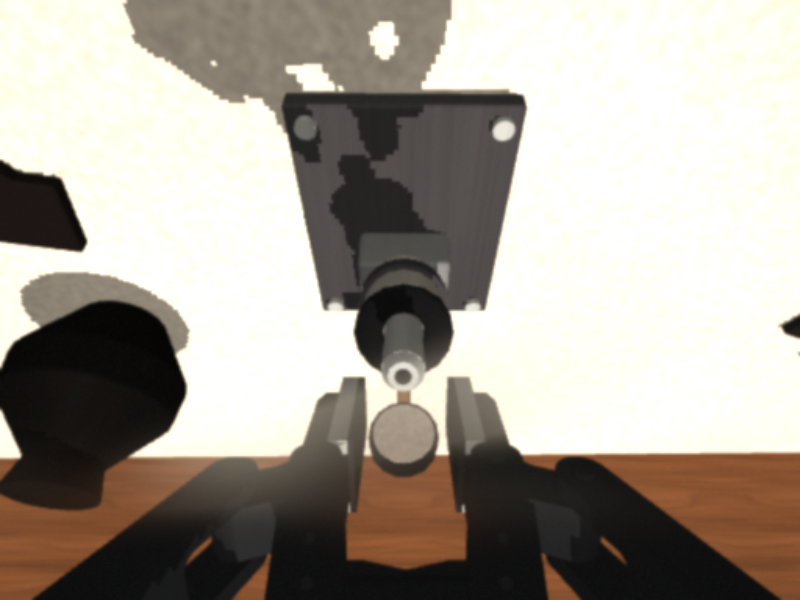

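The wrist view has the tube top at (403,376), centred between the fingertips (350 and 460), with the collar at (404,328). The tube is 3 mm off in tool x and about 0 in y, so I correct that and advance.

```bash
python3 -m creep '[[[-0.39,0.1,0,0.4,0,0,0],[-0.39,0.1,0,0.6,0,0,0],[-0.39,0.1,0,0.8,0,0,0],[-0.39,0,0,0.8,0,0,0],[-0.39,0,0,0.8,0,0,0],[-0.39,0,0,0.8,0,0,0],[-0.39,0,0,0.4,0,0,0],[-0.39,0,0,0,0,0,0],[-0.39,0,0,0,0,0,0]]]'
python3 - <<'E'
from h import *
T,s=go(C+AX*.173,RT@np.diag([-1,-1,1]));print((RT.T@s["force"]).round(1),s["qpos"].round(2))
E
```

```text
clock: 13.98
position: [0.4738, 0.2119, 0.2473]
tool_rot: [-3.14, 0.562, 3.12]
force: [-1.0, 0.1, 0.1]
grip_width: 0.0259
finger_force: 0.0
shift cm (cur frame) [-0.318 -0.058  1.144] turn [0.0005 0.0019 0.0032] | shift in target frame [-0.32  -0.056  1.143]
[-0.8 -0.  -0.7] [-0.77  0.58  0.18  2.2   1.89  0.25 -0.94]
```

```bash
cat > fz.py <<'E'
from h import *
T,s=tcp();v=T[:3,:3].T@s["force"];d=T[:3,:3].T@(C-T[:3,3]);print("Ftool",v.round(1),"M",(T[:3,:3].T@s["moment"]).round(2),"C in tool mm",(d*1000).round(2),"gw",round(s["grip_width"],4),s["finger_force"])
E
python3 -m creep '[[[-0.39,0,0,0.3,0,0.002,0.003],[-0.39,0,0,0.3,0,0,0],[-0.39,0,0,0.2,0,0,0],[-0.39,0,0,0,0,0,0]]]' >/dev/null; python3 fz.py
python3 -m creep '[[[-0.39,0,0,0.1,0,0,0],[-0.39,0,0,0.1,0,0,0],[-0.39,0,0,0.1,0,0,0],[-0.39,0,0,0,0,0,0]]]' >/dev/null; python3 fz.py
```

```text
Ftool [ 0.3 -0.1 -0.6] M [-0.03  0.6   0.04] C in tool mm [ -3.36  -0.55 176.1 ] gw 0.0263 0.0
Ftool [ 0.2  0.2 -3.9] M [ 0.08  0.57 -0.03] C in tool mm [ -3.23  -0.69 173.29] gw 0.0263 1.988235183271172
```

```bash
python3 -m creep '[[[-0.39,0,0,0.1,0,0,0],[-0.39,0,0,0.1,0,0,0],[-0.39,0,0,0.1,0,0,0],[-0.39,0,0,0,0,0,0]]]' >/dev/null; python3 fz.py
python3 -m creep '[[[-0.39,0,0,0.1,0,0,0],[-0.39,0,0,0.1,0,0,0],[-0.39,0,0,0,0,0,0]]]' >/dev/null; python3 fz.py
```

```text
Ftool [-0.  0. -6.] M [0.06 0.62 0.02] C in tool mm [ -3.23  -0.63 170.22] gw 0.026 3.0830607094185325
Ftool [ 0.1  0.4 -7.2] M [ 0.14  0.55 -0.03] C in tool mm [ -3.23  -0.68 168.27] gw 0.0261 3.7645430863358342
```

```bash
python3 -m creep '[[[-0.39,0,0,0.1,0,0,0],[-0.39,0,0,0.05,0,0,0],[-0.39,0,0,0,0,0,0]]]' >/dev/null; python3 fz.py
python3 -m creep '[[[-0.39,0,0,0.03,0,0,0],[-0.39,0,0,0,0,0,0]]]' >/dev/null; python3 fz.py
```

```text
Ftool [  1.6  -2.3 -31.8] M [ 0.72  0.86 -0.04] C in tool mm [ -3.22  -0.71 167.44] gw 0.0259 16.157999205461238
Ftool [  2.2  -3.9 -41.6] M [ 0.93  1.   -0.01] C in tool mm [ -3.25  -0.73 167.37] gw 0.026 20.41089063102845
```

The collar is fully in at the hard stop. I'll ease the load off a little, then close on the tube.

```bash
python3 -m creep '[[[-0.39,0,0,-0.07,0,0,0],[-0.45,0,0,0,0,0,0],[-0.5,0,0,0,0,0,0],[-0.5,0,0,0,0,0,0]]]' 25 >/dev/null; python3 fz.py
```

```text
Ftool [  1.3  -2.7 -28.9] M [0.62 0.75 0.02] C in tool mm [ -3.18  -0.69 167.75] gw 0.0209 14.422657008399256
```

```bash
python3 -m creep '[[[-0.56,0,0,-0.03,0,0,0],[-0.62,0,0,0,0,0,0],[-0.7,0,0,0,0,0,0],[-0.8,0,0,0,0,0,0],[-1,0,0,0,0,0,0],[-1,0,0,0,0,0,0]]]' 30 >/dev/null; python3 fz.py
```

```text
Ftool [  0.2  -3.7 -27.3] M [ 0.91  0.68 -0.04] C in tool mm [ -3.06  -0.41 168.  ] gw 0.0156 33.41159532581514
```

```bash
python3 -m creep '[[[-1,0,0,0,0,0,0],[-1,0,0,-0.1,0,0,0],[-1,0,0,-0.1,0,0,0],[-1,0,0,-0.1,0,0,0],[-1,0,0,-0.1,0,0,0],[-1,0,0,0,0,0,0]]]' 45 >/dev/null; python3 fz.py
python3 -m creep '[[[-1,0,0,-0.2,0,0,0],[-1,0,0,-0.3,0,0,0],[-1,0,0,-0.3,0,0,0],[-1,0,0,-0.3,0,0,0],[-1,0,0,0,0,0,0]]]' >/dev/null; python3 fz.py
```

```text
Ftool [-1.  -3.4 -2.8] M [1.03 0.34 0.02] C in tool mm [-3.100e+00 -1.000e-01  1.714e+02] gw 0.015 45.698022168071475
Ftool [ 0.5 -4.6 -2.6] M [1.41 0.64 0.03] C in tool mm [-3.370e+00 -1.100e-01  1.825e+02] gw 0.015 44.65574562549591
```

```bash
python3 -m creep '[[[-1,0,0,-0.4,0,0,0],[-1,0,0,-0.4,0,0,0],[-1,0,0,-0.4,0,0,0],[-1,0,0,-0.4,0,0,0],[-1,0,0,-0.4,0,0,0],[-1,0,0,-0.4,0,0,0],[-1,0,0,0,0,0,0]]]' >/dev/null; python3 fz.py
python3 -m creep '[[[-1,0,0,-0.4,0,0,0],[-1,0,0,-0.4,0,0,0],[-1,0,0,-0.4,0,0,0],[-1,0,0,-0.4,0,0,0],[-1,0,0,-0.4,0,0,0],[-1,0,0,-0.4,0,0,0],[-1,0,0,-0.4,0,0,0],[-1,0,0,0,0,0,0]]]' >/dev/null; python3 fz.py; python3 -c "
from h import *
print(tcp()[1]['qpos'].round(2),tcp()[1]['clock'])"
```

```text
Ftool [ 0.5 -2.2 -0.8] M [0.46 0.54 0.06] C in tool mm [ -3.12  -1.06 206.82] gw 0.0147 44.16682720184326
Ftool [ 0.   0.2 -0.1] M [0.05 0.66 0.  ] C in tool mm [ -3.14  -0.84 234.74] gw 0.0145 44.27103281021118
[-0.92  0.48  0.32  2.24  1.56  0.2  -0.63] 20.975
```

The tube is out, with the collar point 234.7 mm from the TCP and no side force. Next I plan the transport to the cup, straightening to vertical.

```bash
cat > t.py <<'E'
from srch import *
q=bot.observe()["qpos"]
V=lambda y:R.from_euler('z',y).as_matrix()@np.diag([1,-1,-1.])
for yaws in((3.1,3.1),(3.1,2.6),(3.1,3.6)):
    x=q;print(yaws)
    for pb,y in(([.46,.15,.42],yaws[0]),([.584,-.201,.37],yaws[1]),([.584,-.201,.24],yaws[1])):
        pb=np.array(pb);n=nrow(x,V(y),pb);w=seg(x,V(y),pb,n);tr=[];x=sim1(x,w,n,tr);t=min((fk(k)[0]+fk(k)[1].apply([0,0,.225]))[2] for k in tr);print(n,w.round(3).tolist(),x.round(2),"err",np.linalg.norm(fk(x)[0]-pb).round(4),"minfoot",t.round(3))
E
python3 t.py
```

```text
(3.1, 3.1)
4 [-1.481, -1.548, -2.965, 0.001, 0.14, 0.004] [-0.1   0.3  -0.42  1.93  0.15  0.94  0.94] err 0.0 minfoot 0.117
9 [-1.539, -3.839, 0.556, -0.0, 0.0, -0.0] [ 0.43  0.56 -0.28  1.64  0.18  0.96  1.61] err 0.0 minfoot 0.145
3 [-0.0, -0.0, 4.333, -0.0, 0.0, -0.0] [ 0.4   0.72 -0.24  1.73  0.24  0.72  1.56] err 0.0 minfoot 0.015
(3.1, 2.6)
4 [-1.481, -1.548, -2.965, 0.001, 0.14, 0.004] [-0.1   0.3  -0.42  1.93  0.15  0.94  0.94] err 0.0 minfoot 0.117
9 [-2.371, -3.441, 0.556, -0.0, 0.0, 0.056] [ 0.36  0.55 -0.18  1.65  0.11  0.95  1.17] err 0.0 minfoot 0.145
3 [-0.0, -0.0, 4.333, -0.0, 0.0, -0.0] [ 0.34  0.72 -0.16  1.73  0.16  0.7   1.13] err 0.0 minfoot 0.015
(3.1, 3.6)
4 [-1.481, -1.548, -2.965, 0.001, 0.14, 0.004] [-0.1   0.3  -0.42  1.93  0.15  0.94  0.94] err 0.0 minfoot 0.117
9 [-0.662, -4.126, 0.556, -0.0, 0.0, -0.056] [ 0.49  0.57 -0.37  1.64  0.24  0.98  2.06] err 0.0 minfoot 0.145
3 [-0.0, -0.0, 4.333, -0.0, 0.0, -0.0] [ 0.45  0.73 -0.32  1.73  0.32  0.74  2.  ] err 0.0 minfoot 0.015
```

```bash
python3 -m creep '[[[-1,-0.74,-0.77,-1.48,0,0.07,0.002],[-1,-0.74,-0.77,-1.48,0,0.07,0.002],[-1,-0.74,-0.77,-1.48,0,0.07,0.002],[-1,-0.74,-0.77,-1.48,0,0.07,0.002],[-1,-0.74,-0.77,-1.48,0,0.07,0.002],[-1,-0.74,-0.77,-1.48,0,0.07,0.002],[-1,-0.74,-0.77,-1.48,0,0.07,0.002],[-1,-0.74,-0.77,-1.48,0,0.07,0.002],[-1,0,0,0,0,0,0]]]'; sed -i 's/((3.1,3.1),.*$/((3.1,3.1),):/; s/(\[.46,.15,.42\],yaws\[0\]),//' t.py; python3 t.py
```

```text
clock: 22.1
position: [0.46, 0.1568, 0.403]
tool_rot: [-3.137, 0.088, 3.093]
force: [0.3, -0.6, -1.3]
grip_width: 0.0149
finger_force: 44.2
(3.1, 3.1)
9 [-1.539, -3.907, 0.454, -0.001, 0.01, -0.001] [ 0.37  0.55 -0.2   1.65  0.13  0.95  1.66] err 0.0 minfoot 0.145
3 [-0.0, -0.0, 4.333, -0.0, 0.0, -0.0] [ 0.35  0.72 -0.17  1.73  0.18  0.71  1.62] err 0.0 minfoot 0.015
```

```bash
python3 -m creep '[[[-1,-1.54,-3.9,0.45,0,0.01,0],[-1,-1.54,-3.9,0.45,0,0.01,0],[-1,-1.54,-3.9,0.45,0,0.01,0],[-1,-1.54,-3.9,0.45,0,0.01,0],[-1,-1.54,-3.9,0.45,0,0.01,0],[-1,-1.54,-3.9,0.45,0,0.01,0],[-1,-1.54,-3.9,0.45,0,0.01,0],[-1,-1.54,-3.9,0.45,0,0.01,0],[-1,-1.54,-3.9,0.45,0,0.01,0],[-1,0,0,0,0,0,0]]]'; python3 t.py
python3 - <<'E'
from h import *
T,s=tcp();f=vision.grab_frame("wrist");Tc=T@f["tool_from_camera"];W=pts(f,Tc);ok=f["depth"]>0;Lt=(W-T[:3,3])@T[:3,:3]
for a in(.175,.185,.195,.205,.215,.225):
    k=ok&(Lt[...,2]>a)&(Lt[...,2]<a+.01)&(np.hypot(Lt[...,0],Lt[...,1])<.03);print(a,k.sum(),"x",Lt[k][:,0].max().round(4),"y",Lt[k][:,1].min().round(4),Lt[k][:,1].max().round(4)) if k.sum() else print(a,0)
k=ok&(np.hypot(Lt[...,0],Lt[...,1])<.02)&(Lt[...,2]>.18)&(Lt[...,2]<.25);print("zmax",Lt[k][:,2].max())
C_=W[ok&(abs(W[...,0]-.584)<.06)&(abs(W[...,1]+.201)<.06)&(W[...,2]>.054)&(W[...,2]<.07)];print("cup rim",len(C_),cv2.minEnclosingCircle((C_[:,:2]*1000).astype(np.float32)),C_[:,2].max())
cv2.imwrite("pics/w5.png",cv2.resize(cv2.convertScaleAbs(f["image"],alpha=1.3),(800,600)))
E
```

```text
clock: 23.35
position: [0.5828, -0.2023, 0.3685]
tool_rot: [-3.134, -0.004, 3.091]
force: [-1.0, 1.0, -1.4]
grip_width: 0.0149
finger_force: 44.3
(3.1, 3.1)
2 [-0.055, 0.069, -0.077, -0.004, -0.002, -0.005] [ 0.37  0.55 -0.19  1.65  0.12  0.95  1.66] err 0.0 minfoot 0.144
3 [-0.0, 0.0, 4.333, -0.0, -0.0, -0.0] [ 0.35  0.72 -0.17  1.73  0.17  0.71  1.62] err 0.0 minfoot 0.015
0.175 246 x 0.0068 y -0.0069 0.0086
0.185 172 x 0.0063 y -0.0072 0.0084
0.195 214 x 0.0061 y -0.0072 0.0083
0.205 155 x 0.0057 y -0.007 0.0083
0.215 97 x 0.0055 y -0.0073 0.0082
0.225 0
zmax 0.2221681677576848
cup rim 1132 ((583.8471069335938, -200.07635498046875), 33.84359359741211) 0.06297846326821549
```

View pics/w5.png

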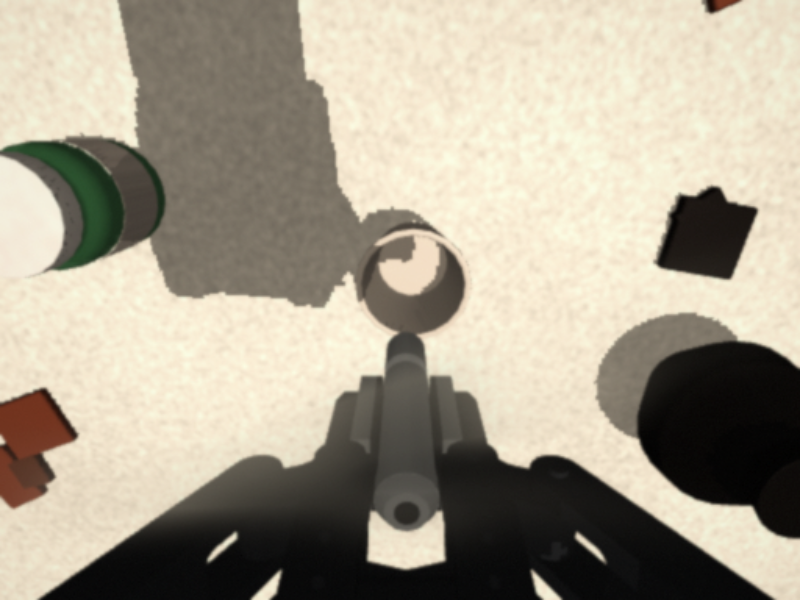

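The view shows the tube hanging straight, with its foot at about (405,345), over the cup centred at (413,280). The foot is 223 mm from the TCP and within about 2 mm of the cup axis, so I descend.

```bash
python3 -m creep '[[[-1,0,0.15,2,0,0,0],[-1,0,0,2.5,0,0,0],[-1,0,0,2.5,0,0,0],[-1,0,0,2.5,0,0,0],[-1,0,0,1.5,0,0,0],[-1,0,0,1,0,0,0],[-1,0,0,0.8,0,0,0],[-1,0,0,0.4,0,0,0],[-1,0,0,0,0,0,0],[-1,0,0,0,0,0,0]]]'
```

```text
clock: 24.65
position: [0.5826, -0.1991, 0.2388]
tool_rot: [-3.136, -0.003, 3.094]
force: [-0.3, 0.4, -0.3]
grip_width: 0.0149
finger_force: 44.3
```

```bash
python3 -m creep '[[[-1,0,-0.1,0.3,0,0,0],[-1,0,0,0.2,0,0,0],[-1,0,0,0.2,0,0,0],[-1,0,0,0,0,0,0],[-1,0,0,0,0,0,0]]]'
```

```text
clock: 25.28
position: [0.5824, -0.2001, 0.2314]
tool_rot: [-3.136, -0.003, 3.094]
force: [-0.5, 0.9, -1.1]
grip_width: 0.015
finger_force: 44.3
```

```bash
python3 -m creep '[[[-1,0,0,0.1,0,0,0],[-1,0,0,0.1,0,0,0],[-1,0,0,0,0,0,0]]]'
```

```text
clock: 25.65
position: [0.5825, -0.2001, 0.2297]
tool_rot: [-3.136, -0.003, 3.094]
force: [-0.9, 0.9, 4.5]
grip_width: 0.0148
finger_force: 45.1
```

The foot has touched the cup floor with a light 4.5 N. I open a little and withdraw upward.

```bash
python3 -m creep '[[[-0.6,0,0,0,0,0,0],[-0.5,0,0,0,0,0,0],[-0.46,0,0,0,0,0,0],[-0.46,0,0,0,0,0,0]]]' 20 | grep -E "force|width"
python3 -m creep '[[[-0.46,0,0,-0.4,0,0,0],[-0.46,0,0,-0.6,0,0,0],[-0.3,0,0,-1,0,0,0],[-0.3,0,0,-1.5,0,0,0],[-0.3,0,0,-2,0,0,0],[-0.3,0,0,-2.5,0,0,0],[-0.3,0,0,-3,0,0,0],[-0.3,0,0,-3,0,0,0],[-0.3,0,0,-2,0,0,0],[-0.3,0,0,0,0,0,0]]]'
python3 - <<'E'
from h import *
T,s=tcp();f=vision.grab_frame("wrist");g=vision.grab_frame("scene")
cv2.imwrite("pics/e.png",np.hstack([cv2.resize(cv2.convertScaleAbs(f["image"],alpha=1.3),(400,300)),cv2.resize(g["image"][150:290,100:420],(400,300))]))
E
```

```text
force: [-0.1, 0.5, 0.4]
grip_width: 0.0231
finger_force: 0.0
clock: 27.4
position: [0.5831, -0.1993, 0.392]
tool_rot: [-3.136, 0.0, 3.094]
force: [0.1, -0.2, -0.1]
grip_width: 0.0297
finger_force: 0.0
```

View pics/e.png

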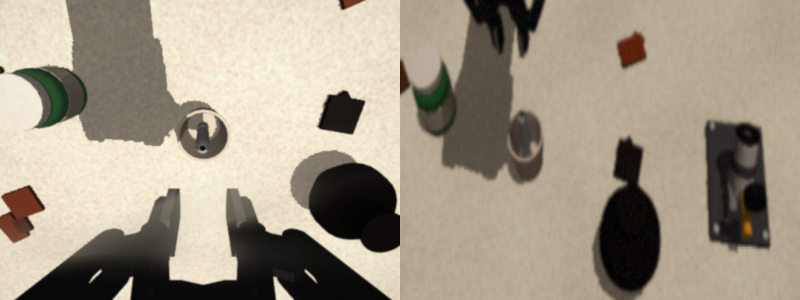

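The picture shows the tube standing foot-down in the cup, at (203,135) in the left half. The cup, pot, jar and sherds are unmoved, the collar is back out, and the gripper is clear. I hand the job in.

```bash
python3 -m creep '[[[-0.3,0,0,0,0,0,0],[-0.3,0,0,0,0,0,0],[-0.3,0,0,0,0,0,0],[-0.3,0,0,0,0,0,0]]]' >/dev/null; python3 -c "
from workcell import bot
print(bot.job_done())"
```

```text
the job is handed in; nothing more can be done
None
```

I drew the tube out with the collar pushed fully in and set it foot-down in the cup; the last picture showed the collar back out and nothing else moved. The job is handed in at about 28 s, and no verdict came back.

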